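# Park the microscope objectives in their colour-coded dishes

## Task

The microscope's four objectives have been taken off for cleaning: stand each one upright inside the dish of its own colour, flat on the dish's floor, and let go. Set them down gently, never dropping them or tipping them over, and do not push aside or knock over the magenta bottle and the white-lidded specimen pot.

Things in the scene. Friction and masses are not known exactly. Their poses are not given: they have to be found in the camera images.
- objective_red: loose microscope objective, lens up, with a red ring and cone near its top, standing on its red cap. Height 50 mm: cap diameter 44 mm up to 12 mm; metal barrel diameter 34 mm (grip here) from 12 to 36 mm, with the ring (diameter 35) at 26 to 34 mm; above it the cone and nose, diameter 15 mm. 90 to 185 g. Origin: centre of the cap's underside; z up along the barrel; yaw does not matter
- objective_yellow: loose microscope objective, lens up, with a yellow ring and cone near its top, standing on its yellow cap. Height 56 mm: cap diameter 44 mm up to 12 mm; metal barrel diameter 34 mm (grip here) from 12 to 42 mm, with the ring (diameter 35) at 32 to 40 mm; above it the cone and nose, diameter 15 mm. 90 to 185 g. Origin: centre of the cap's underside; z up along the barrel; yaw does not matter
- objective_green: loose microscope objective, lens up, with a green ring and cone near its top, standing on its green cap. Height 62 mm: cap diameter 44 mm up to 12 mm; metal barrel diameter 34 mm (grip here) from 12 to 48 mm, with the ring (diameter 35) at 38 to 46 mm; above it the cone and nose, diameter 15 mm. 90 to 185 g. Origin: centre of the cap's underside; z up along the barrel; yaw does not matter
- objective_blue: loose microscope objective, lens up, with a blue ring and cone near its top, standing on its blue cap. Height 68 mm: cap diameter 44 mm up to 12 mm; metal barrel diameter 34 mm (grip here) from 12 to 54 mm, with the ring (diameter 35) at 44 to 52 mm; above it the cone and nose, diameter 15 mm. 90 to 185 g. Origin: centre of the cap's underside; z up along the barrel; yaw does not matter
- dish_red: shallow round red plastic dish, fixed to the bench, empty at the start; outer diameter 76 mm, inner diameter 68 mm, rim 8 mm high, flat inner floor 3 mm above the bench. Origin: centre of its underside, at bench level; z up
- dish_yellow: shallow round yellow plastic dish, fixed to the bench, empty at the start; outer diameter 76 mm, inner diameter 68 mm, rim 8 mm high, flat inner floor 3 mm above the bench. Origin: centre of its underside, at bench level; z up
- dish_green: shallow round green plastic dish, fixed to the bench, empty at the start; outer diameter 76 mm, inner diameter 68 mm, rim 8 mm high, flat inner floor 3 mm above the bench. Origin: centre of its underside, at bench level; z up
- dish_blue: shallow round blue plastic dish, fixed to the bench, empty at the start; outer diameter 76 mm, inner diameter 68 mm, rim 8 mm high, flat inner floor 3 mm above the bench. Origin: centre of its underside, at bench level; z up
- wash_bottle: loose magenta bottle with a white label and black cap, standing on the bench: diameter 47 mm, height 125 mm. Origin: centre of its underside; z up. A bystander, to be left where it is
- specimen_pot: loose clear specimen pot with a white lid, standing on the bench: diameter 48 mm at the lid, height 58 mm. Origin: centre of its underside; z up. A bystander, to be left where it is
Mind the look-alikes: they are no part of the job. There is more than one size of the objective_green; the job needs the middle-sized. Of the things that look like the objective_blue, the smaller one is meant.

How it is judged:
By the outcome, as a careful person would: the job done as asked, in the order asked, and still so for the second after the job is handed in, with the robot touching nothing.
It also fails if it takes over 112 s, if anything falls off the work surface, if the arm or the gripper's body presses on something with over 40 N, if the wrist force passes 120 N, or if a joint passes its speed limit or range.

## Robot

A 6-joint arm with a two-finger parallel gripper is mounted at the origin on the work surface. World frame = base frame: x ahead of the robot, y to its left, z up, the work surface at z = 0. Lengths are in m, angles in rad, forces in N, time in s.
With the tool pointing down it reaches from about 0.4 to 0.825 m from the base axis. Payload 7 kg.
Tool frame: the origin (TCP) lies on the centre line of the jaws, within the pads' length; the fingertips stand 11 mm ahead of it and the grasp point (between the pads) lies 8 mm behind it; z points along the fingers, y is the line along which they close (so a half turn about z gives the same grasp; the last joint's range is limited). The gripper opens to 85 mm and grips with 20 to 120 N. Pads are 22 mm wide; open, the fingers measure 114 mm over their backs; the gripper's body (76 mm by 85 mm) begins 54 mm behind the grasp point. The pads swing forward as they close: fully open they stand 13 mm farther back than shut.
Start: joints at [-1.01, 0.359, 0.012, 0, -1.224, -0.288], TCP at [0.182, -0.65, 0.242] pointing down, gripper open.
Joint ranges: [-3.07, 3.07], [-1.43, 2.12], [-1.02, 1.25], [-3.03, 1.67], [-3.05, -0], [-3.03, 3.03]. Speed limits (rad/s): [2.39, 2.39, 3.01, 3.14, 3.14, 3.14].

## Interface

Orientations are given as a unit quaternion [w, x, y, z].
In Python, from plant import ctrl gives the robot as it stands.
- The arm moves only by the tool send_rows, never from a script. Its argument "rows" is a list of rows, each an object of numbers: "dx", "dy", "dz": the shift along the tool's x, y, z in cm; "yaw": the turn about the tool's z in degrees; "fingers": the opening, from -1 (shut) to 1 (fully open). A call has 1 to 12 rows; each row is the pose to reach, as a shift and turn from the pose commanded when the call began, along the tool's axes at that moment; what a row does not reach only later rows make up. A row lasts 1/10 s, in which the tool goes at most 50 mm and 8.59 degrees, less where a joint would pass 70% of its speed; a pose out of reach is approached as far as the arm can. A call with a gripper value outside its range is refused whole. The fingers move at their own pace and stop on an object; "newtons" is the grip in N (left out, the last holds). Time passes only in rows, so rows that repeat a pose let the fingers close. It gives the time, the measured TCP pose, the force, the opening and the grip force at its end, in the units of the state.
- ctrl.read_state(): the state, without advancing time (a new reading comes with each control period).
- ctrl.grab_frame(name): name is "scene" or "top" or "wrist"; returns a dict with "img" (480x640x3 uint8, red, green, blue), "vertical_fov" (degrees; the focal length in pixels is half the picture's height over the tangent of half this angle, whatever the lens; pixels are square), "cx", "cy" (the principal point, pixels), "xyz" and "orientation" of the camera in the world. Camera axes: x right, y up, looking along -z (the intrinsics and any distortion apply to the point x, -y, -z); pixel columns grow to the right and rows downward; lengths in m; the calibration is good to about 2 mm. A picture is of the moment at which its call begins. There is no depth.
- ctrl.hand_in(): hands the job in; it is judged then, once.
The state is a dict: "clock": time; "q": joint angles; "joint_vel": joint speeds; "joint_efforts": joint torques, N m; "eef_pos": TCP position; "ee_rot": TCP orientation; "wrist_force": force on the tool from outside, world axes, zero at the start; "torque": the same for the moment, N m; "finger_gap": opening from 0.0 (shut) to 1.0 (fully open); "grasp_force": force on a finger pad.
Only numpy, scipy, OpenCV 4.12 (cv2) and the standard library are available. Lean on these libraries where they do the work, as an engineer would, in place of code of your own. Each camera call takes 0.05 s, during which the arm holds its last target. There are 200 camera calls.

## Working session

There is one attempt and no reset: what is moved stays moved. The work goes in short steps, Python scripts to look and compute and a tool call to move; the robot and the scene stay as the last step left them, time stands still between calls to the robot, and variables do not carry over. Pictures are saved under pics/ and viewed, at most 14 in all, crops included, and the job is handed in when it is done.

Besides the shell and the picture viewer there is one more tool, called by a JSON object that holds its "op" and its "data". send_rows: Moves the arm, as the interface text tells. Its arguments: {"type":"object","properties":{"rows":{"type":"array"},"newtons":{"type":"number"}},"required":["rows"]}

```bash
mkdir -p pics; ls
python3 - <<'E'
from plant import ctrl
import cv2
for n in ("scene","top"):
    f=ctrl.grab_frame(n); cv2.imwrite(f"pics/{n}0.png",f["img"][:,:,::-1]); print({k:v for k,v in f.items() if k!="img"})
print(ctrl.read_state())
E
```

```text
pics
{'vertical_fov': 49.61672613854461, 'cx': 320.9184177217138, 'cy': 243.50500086151746, 'xyz': array([1.04770845, 0.60750139, 0.66032718]), 'orientation': array([0.28970315, 0.15332396, 0.42012211, 0.84620403])}
{'vertical_fov': 52.66889474662053, 'cx': 319.2034395597992, 'cy': 240.8172974957285, 'xyz': array([ 0.45190422, -0.01365495,  1.05271264]), 'orientation': array([ 0.71090296,  0.03313909, -0.02669258, -0.70200163])}
{'clock': 0.1, 'q': array([-1.00988266e+00,  3.59333361e-01,  1.11843511e-02, -2.99705115e-04,
       -1.22410501e+00, -2.88109083e-01]), 'joint_vel': array([-0.00135092, -0.00282203,  0.00188007,  0.00102666,  0.00012203,
       -0.00026801]), 'joint_efforts': array([-1.17501197e-03, -5.84767985e+01,  2.94106847e+01,  6.95452273e+00,
       -3.22518521e-03,  2.40928387e-05]), 'eef_pos': array([ 0.1817435 , -0.6496591 ,  0.24146199]), 'ee_rot': array([-1.71800252e-04, -1.35929128e-01,  9.90718285e-01,  7.22185997e-04]), 'wrist_force': array([-0.37611283, -0.1728269 , -0.04637694]), 'torque': array([-0.0275033 , -0.06981974, -0.03814096]), 'grasp_force': 0.0, 'finger_gap': 1.0023121121616343}
```

View pics/top0.png

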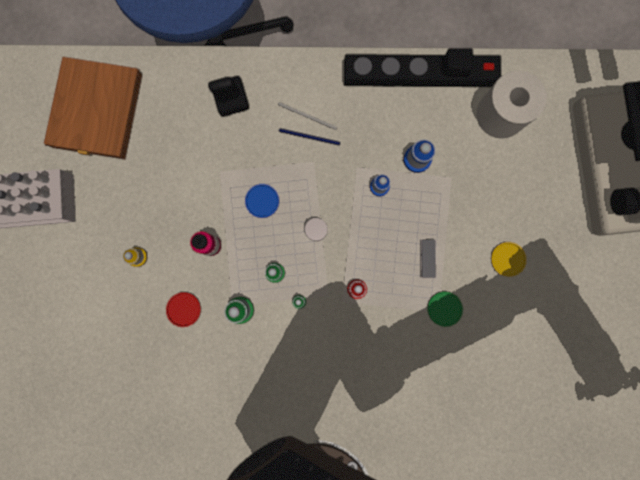

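View pics/scene0.png

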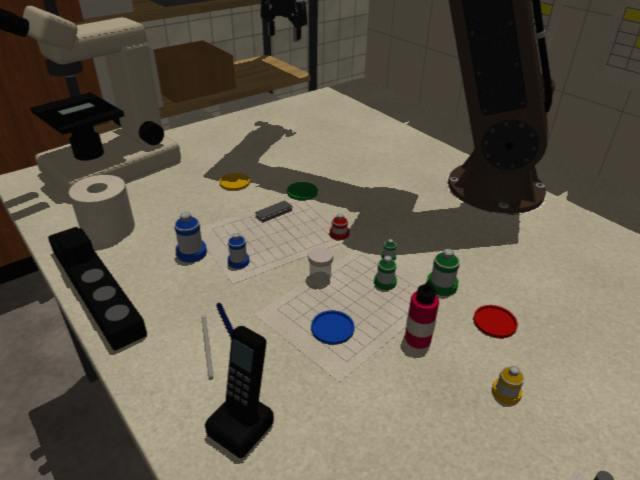

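The candidates in the top view:
- **Green:** three, at (239,310) large, (274,272) middle and (299,301) small. I need (274,272), the middle-sized one.
- **Blue:** two, at (420,155) large and (380,185) small. I need (380,185), the smaller one.

Both pairs get measured and checked in an enlarged crop before I move.

```bash
cat > h.py <<'E'
import numpy as np, cv2
from scipy.spatial.transform import Rotation as R
def rot(q): return R.from_quat([q[1],q[2],q[3],q[0]])
def ray(f,u,v):
    F=240/np.tan(np.radians(f["vertical_fov"])/2)
    return rot(f["orientation"]).apply([(u-f["cx"])/F,-(v-f["cy"])/F,-1])
def onplane(f,u,v,z):
    d=ray(f,u,v); return f["xyz"]+d*(z-f["xyz"][2])/d[2]
def proj(f,p):
    F=240/np.tan(np.radians(f["vertical_fov"])/2)
    c=rot(f["orientation"]).inv().apply(np.asarray(p)-f["xyz"]); return f["cx"]-F*c[0]/c[2], f["cy"]+F*c[1]/c[2]
HUE={"red":(172,6),"yellow":(18,32),"green":(55,90),"blue":(100,120),"magenta":(160,172)}
def blobs(img,col,amin=25,smin=110,vmin=40):
    h,s,v=cv2.split(cv2.cvtColor(img,cv2.COLOR_RGB2HSV)); a,b=HUE[col]
    m=((h>=a)&(h<=b)) if a<b else ((h>=a)|(h<=b))
    m=(m&(s>smin)&(v>vmin)).astype(np.uint8)
    m=cv2.morphologyEx(m,cv2.MORPH_CLOSE,np.ones((5,5)))
    cs,_=cv2.findContours(m,cv2.RETR_EXTERNAL,cv2.CHAIN_APPROX_NONE)
    out=[]
    for c in cs:
        if cv2.contourArea(c)>=amin: out.append((cv2.contourArea(c),cv2.minEnclosingCircle(c),cv2.boundingRect(c)))
    return out
E
python3 - <<'E'
from plant import ctrl
from h import *
f=ctrl.grab_frame("top")
for c in HUE:
    for a,((u,v),r),bb in blobs(f["img"],c):
        if v<130: continue
        print(c,a,round(u,1),round(v,1),round(r,1),bb,onplane(f,u,v,0.008).round(3))
g=ctrl.grab_frame("scene")
a=cv2.resize(f["img"][135:335,220:440],None,fx=2.7,fy=2.7,interpolation=cv2.INTER_CUBIC)
cv2.imwrite("pics/crop_top.png",a[:,:,::-1])
b=cv2.resize(g["img"][200:360,160:540],None,fx=2.1,fy=2.1,interpolation=cv2.INTER_CUBIC)
cv2.imwrite("pics/crop_scene.png",b[:,:,::-1])
E
```

```text
red 912.5 182.5 309.0 17.8 (166, 292, 35, 35) [0.39  0.287 0.008]
red 264.5 356.4 288.8 9.9 (347, 280, 20, 19) [ 0.438 -0.085  0.008]
red 431.0 205.1 244.1 15.4 (190, 231, 31, 23) [0.53  0.243 0.008]
yellow 319.5 135.0 256.0 11.4 (124, 247, 23, 20) [0.503 0.395 0.008]
yellow 929.5 508.3 258.7 17.9 (491, 242, 36, 35) [ 0.507 -0.41   0.008]
green 55.5 299.5 301.5 5.7 (294, 298, 11, 9) [0.41  0.037 0.008]
green 472.0 239.1 310.0 13.5 (226, 297, 27, 26) [0.39  0.166 0.008]
green 858.0 444.4 308.7 17.2 (428, 292, 34, 34) [ 0.398 -0.272  0.008]
green 197.0 275.2 272.4 8.9 (267, 265, 17, 17) [0.471 0.09  0.008]
blue 815.0 261.6 200.5 16.6 (246, 184, 33, 34) [0.627 0.123 0.008]
blue 269.0 379.6 184.9 10.4 (370, 176, 19, 20) [ 0.665 -0.134  0.008]
blue 646.5 419.0 155.5 16.8 (404, 141, 30, 31) [ 0.731 -0.22   0.008]
blue 50.0 309.0 136.5 29.7 (280, 130, 59, 14) [0.771 0.022 0.008]
magenta 179.0 202.6 242.6 11.7 (191, 232, 24, 21) [0.533 0.249 0.008]
```

View pics/crop_top.png

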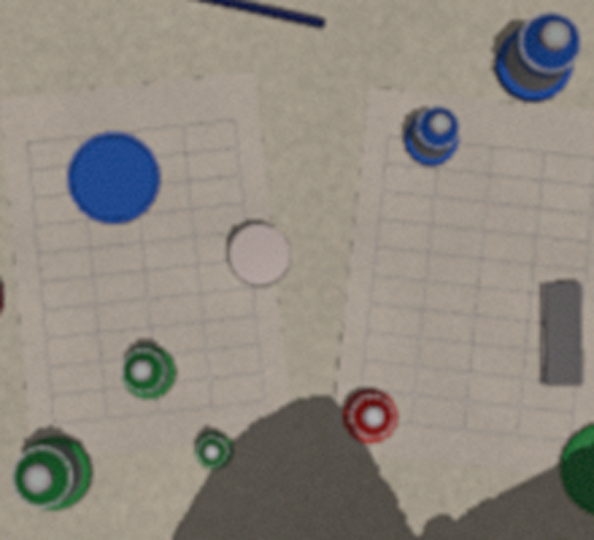

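The crop shows three green caps. They are about 23 px wide at crop (60,472), 19 px at (150,370) and 14 px at (214,450). A 44 mm cap should be about 20 px, so the middle one at top (274,272) fits. The two blue caps are about 28 px at (535,65) and 20 px at (432,137), so the smaller one at top (380,185) fits. Next I'll triangulate the nose tips from both views to check their heights.

Run:
```python
from plant import ctrl
from h import *
f=ctrl.grab_frame("top");g=ctrl.grab_frame("scene")
def crop(im,x,y,w,h,s): return cv2.resize(im[y:y+h,x:x+w],(w*s,h*s),interpolation=cv2.INTER_CUBIC)
t=[crop(f["img"],x,y,40,40,5) for x,y in((340,270),(115,236),(255,252),(360,165))]
s=[crop(g["img"],x,y,50,50,4) for x,y in((315,200),(485,355),(362,245),(212,225))]
cv2.imwrite("pics/c2.png",np.vstack([np.hstack(t),np.hstack(s)])[:,:,::-1])
for c in HUE:
    for a,((u,v),r),bb in blobs(g["img"],c): 
        if v>150: print(c,a,round(u),round(v),bb)
```

```text
red 260.0 418 336 (405, 329, 27, 20)
red 1073.0 495 320 (473, 305, 45, 33)
red 569.5 424 307 (409, 291, 30, 33)
red 310.0 339 228 (330, 217, 20, 23)
yellow 780.0 509 386 (492, 367, 31, 38)
yellow 412.0 234 180 (219, 173, 32, 18)
green 71.5 448 287 (438, 279, 20, 17)
green 74.5 386 282 (378, 277, 18, 13)
green 285.0 446 264 (434, 253, 24, 20)
green 115.5 387 262 (380, 252, 16, 21)
green 51.0 390 246 (385, 242, 10, 9)
green 63.5 299 192 (287, 185, 24, 15)
blue 1087.0 332 327 (311, 310, 43, 34)
blue 64.0 224 318 (217, 304, 16, 29)
blue 102.5 238 260 (228, 254, 21, 15)
blue 226.0 191 250 (176, 241, 30, 21)
blue 141.0 236 243 (229, 237, 16, 13)
blue 298.0 187 227 (176, 217, 23, 19)
magenta 177.5 418 337 (406, 332, 25, 16)
magenta 474.5 424 307 (410, 293, 28, 30)
```

View pics/c2.png

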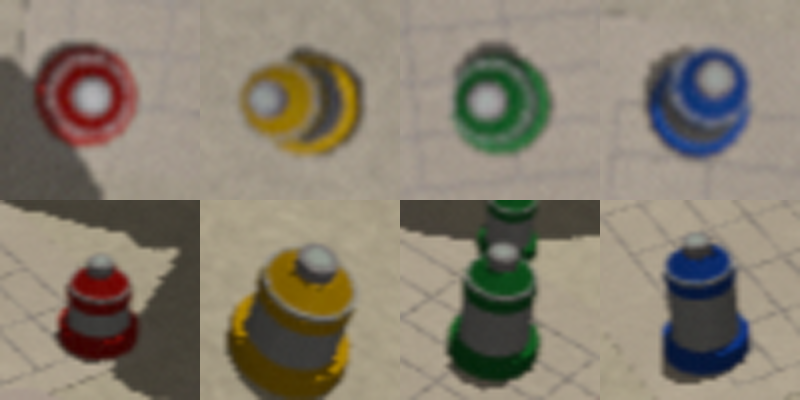

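Run:
```python
from plant import ctrl
from h import *
f=ctrl.grab_frame("top");g=ctrl.grab_frame("scene")
O={"red":(.05,(358.4,289.6),(357.6,289),(340,215.5)),"yellow":(.056,(128.4,255.8),(137,256.4),(514.5,369.5)),
"green":(.062,(272.4,272.2),(275.6,273),(387.7,258)),"blue":(.068,(383.2,180.6),(379.6,186.4),(235.7,235.5))}
for c,(h,n,k,s) in O.items():
    d1,d2=ray(f,*n),ray(g,*s)
    t=np.linalg.lstsq(np.c_[d1,-d2],g["xyz"]-f["xyz"],rcond=None)[0]
    a,b=f["xyz"]+t[0]*d1,g["xyz"]+t[1]*d2
    print(c,"nose",onplane(f,*n,h)[:2].round(4),"cap",onplane(f,*k,.010)[:2].round(4),"scene",onplane(g,*s,h)[:2].round(4),"tri",((a+b)/2).round(4),"miss",np.linalg.norm(a-b).round(4))
for c,s in (("red",(495,320.5)),("yellow",(234.5,181)),("green",(302.5,190.5)),("blue",(332.5,327))):
    print("dish",c,onplane(g,*s,.006).round(3))
```

```text
red nose [ 0.4372 -0.0859] cap [ 0.4379 -0.087 ] scene [ 0.4429 -0.0786] tri [ 0.4368 -0.086   0.0436] miss 0.0008
yellow nose [0.5005 0.3895] cap [0.5017 0.3894] scene [0.5049 0.3966] tri [0.5001 0.3934 0.0494] miss 0.0027
green nose [0.4705 0.0906] cap [0.4698 0.0892] scene [0.4749 0.097 ] tri [0.47   0.0917 0.0564] miss 0.0015
blue nose [ 0.6613 -0.1342] cap [ 0.6608 -0.1335] scene [ 0.6668 -0.1262] tri [ 0.6626 -0.1349  0.0612] miss 0.0005
dish red [0.394 0.292 0.006]
dish yellow [ 0.51  -0.404  0.006]
dish green [ 0.402 -0.266  0.006]
dish blue [0.632 0.13  0.006]
```

Nose and cap agree to about 1 mm in the top view, and the heights fit. The scene view is offset by a steady (+5,+7) mm, so I'll check with the wrist camera. First I move over red.

{"op": "send_rows", "data": {"rows": [{"dx": -39.8, "dy": 47.5, "fingers": 1}, {"dx": -39.8, "dy": 47.5, "fingers": 1}, {"dx": -39.8, "dy": 47.5, "fingers": 1}, {"dx": -39.8, "dy": 47.5, "fingers": 1}, {"dx": -39.8, "dy": 47.5, "fingers": 1}, {"dx": -39.8, "dy": 47.5, "fingers": 1}, {"dx": -39.8, "dy": 47.5, "fingers": 1}, {"dx": -39.8, "dy": 47.5, "fingers": 1}, {"dx": -39.8, "dy": 47.5, "fingers": 1}, {"dx": -39.8, "dy": 47.5, "fingers": 1}, {"dx": -39.8, "dy": 47.5, "fingers": 1}, {"dx": -39.8, "dy": 47.5, "fingers": 1}], "newtons": 50}}

```text
invalid input
```

{"op": "send_rows", "data": {"rows": [{"dx": -4, "dy": 4.8, "dz": 0, "yaw": 0, "fingers": 1}], "newtons": 50}}

```text
clock: 0.5
eef_pos: [0.201, -0.6068, 0.2404]
ee_rot: [-0.001, -0.134, 0.991, 0.001]
wrist_force: [2.3, 0.7, 0.5]
finger_gap: 0.999
grasp_force: 0.0
```

{"op": "send_rows", "data": {"rows": [{"dx": -36, "dy": 43.7, "dz": 0, "yaw": 0, "fingers": 1}, {"dx": -36, "dy": 43.7, "dz": 0, "yaw": 0, "fingers": 1}, {"dx": -36, "dy": 43.7, "dz": 0, "yaw": 0, "fingers": 1}, {"dx": -36, "dy": 43.7, "dz": 0, "yaw": 0, "fingers": 1}, {"dx": -36, "dy": 43.7, "dz": 0, "yaw": 0, "fingers": 1}, {"dx": -36, "dy": 43.7, "dz": 0, "yaw": 0, "fingers": 1}, {"dx": -36, "dy": 43.7, "dz": 0, "yaw": 0, "fingers": 1}, {"dx": -36, "dy": 43.7, "dz": 0, "yaw": 0, "fingers": 1}, {"dx": -36, "dy": 43.7, "dz": 0, "yaw": 0, "fingers": 1}, {"dx": -36, "dy": 43.7, "dz": 0, "yaw": 0, "fingers": 1}, {"dx": -36, "dy": 43.7, "dz": 0, "yaw": 0, "fingers": 1}, {"dx": -36, "dy": 43.7, "dz": 0, "yaw": 0, "fingers": 1}]}}

```text
clock: 1.7
eef_pos: [0.4327, -0.0832, 0.2428]
ee_rot: [0.001, -0.138, 0.99, 0.0]
wrist_force: [0.4, -0.7, -0.1]
finger_gap: 1.0
grasp_force: 0.0
```

```bash
cat >> h.py <<'E'
def togo(s,p,z):
    d=rot(s["ee_rot"]).inv().apply(np.array([p[0],p[1],z])-s["eef_pos"])*100
    return d.round(2)
E
python3 - <<'E'
from plant import ctrl
from h import *
f=ctrl.grab_frame("wrist"); cv2.imwrite("pics/w1.png",f["img"][:,:,::-1]); print(f["xyz"],f["vertical_fov"])
s=ctrl.read_state(); print(s["eef_pos"],s["ee_rot"])
for p in [(.438,-.0865,.05),(.441,-.082,.05)]: print(proj(f,p))
for a,((u,v),r),bb in blobs(f["img"],"red",200): print(a,u,v,r,bb,onplane(f,u,v,.036))
E
```

```text
[ 0.35650782 -0.10526012  0.37493301] 60.23658348178501
[ 0.4331036  -0.08299426  0.24267199] [ 7.55609978e-04 -1.37699777e-01  9.90473717e-01  1.28813566e-04]
(np.float64(317.7852387537222), np.float64(216.626763538167))
(np.float64(322.1248560296599), np.float64(221.54191125886604))
303.0 623.9375 394.5 17.295442581176758 (607, 386, 33, 20) [0.53235185 0.25051399 0.036     ]
844.0 592.1422119140625 369.2584228515625 24.430511474609375 (568, 350, 49, 42) [0.51470736 0.2071854  0.036     ]
1644.5 321.5 208.8125 24.234066009521484 (299, 185, 47, 49) [ 0.4341524  -0.08451311  0.036     ]
```

View pics/w1.png

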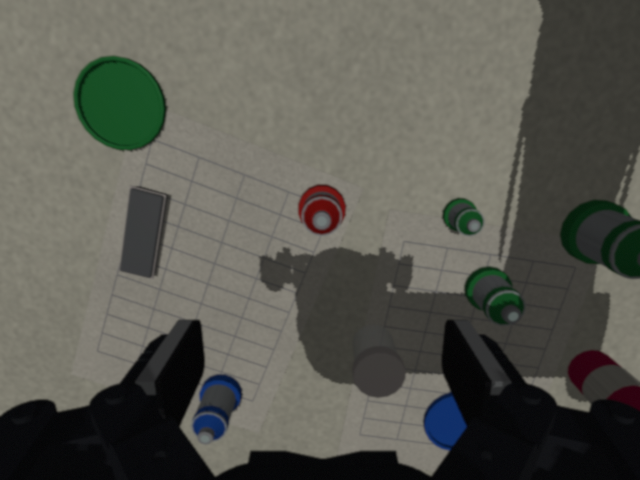

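The wrist view has red's nose at (322,220). That matches (0.441,-0.082), which is the top estimate plus (3,4.5) mm. I'll apply that shift to every target and lower onto red.

{"op": "send_rows", "data": {"rows": [{"dx": -0.75, "dy": -0.1, "dz": 5, "yaw": 0, "fingers": 1}, {"dx": -0.75, "dy": -0.1, "dz": 10, "yaw": 0, "fingers": 1}, {"dx": -0.75, "dy": -0.1, "dz": 14, "yaw": 0, "fingers": 1}, {"dx": -0.75, "dy": -0.1, "dz": 17, "yaw": 0, "fingers": 1}, {"dx": -0.75, "dy": -0.1, "dz": 19, "yaw": 0, "fingers": 1}, {"dx": -0.75, "dy": -0.1, "dz": 20.5, "yaw": 0, "fingers": 1}, {"dx": -0.75, "dy": -0.1, "dz": 21.3, "yaw": 0, "fingers": 1}, {"dx": -0.75, "dy": -0.1, "dz": 21.7, "yaw": 0, "fingers": 1}, {"dx": -0.75, "dy": -0.1, "dz": 21.7, "yaw": 0, "fingers": 1}]}}

```text
clock: 2.65
eef_pos: [0.4389, -0.0856, 0.0254]
ee_rot: [-0.0, -0.136, 0.991, -0.0]
wrist_force: [0.8, -0.1, -0.1]
finger_gap: 1.001
grasp_force: 0.0
```

Run:
```python
from plant import ctrl
from h import *
f=ctrl.grab_frame("wrist"); s=ctrl.read_state(); print(s["eef_pos"],s["wrist_force"])
cv2.imwrite("pics/w2.png",f["img"][:,:,::-1])
```

```text
[ 0.43911335 -0.08550281  0.02574361] [ 0.04995548  0.51408746 -0.14523004]
```

View pics/w2.png

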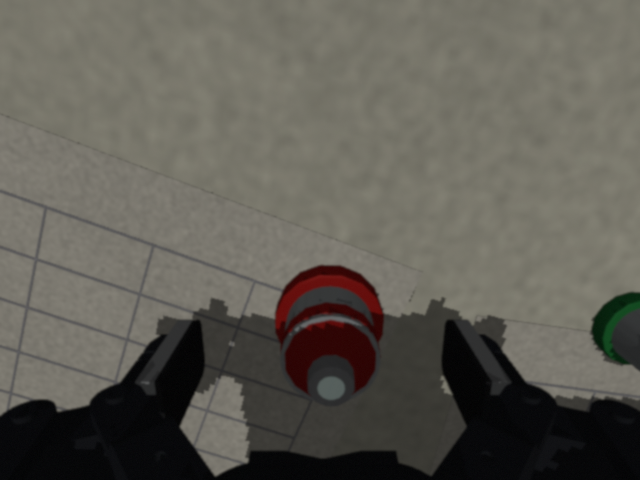

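Red sits between the pads at (331,388), about 3 mm right of the jaw centre. I'll centre and close.

{"op": "send_rows", "data": {"rows": [{"dx": -0.2, "dy": 0.3, "dz": 0, "yaw": 0, "fingers": 0.6}, {"dx": -0.2, "dy": 0.3, "dz": 0, "yaw": 0, "fingers": 0.3}, {"dx": -0.2, "dy": 0.3, "dz": 0, "yaw": 0, "fingers": 0}, {"dx": -0.2, "dy": 0.3, "dz": 0, "yaw": 0, "fingers": -0.3}, {"dx": -0.2, "dy": 0.3, "dz": 0, "yaw": 0, "fingers": -0.6}, {"dx": -0.2, "dy": 0.3, "dz": 0, "yaw": 0, "fingers": -1}, {"dx": -0.2, "dy": 0.3, "dz": 0, "yaw": 0, "fingers": -1}, {"dx": -0.2, "dy": 0.3, "dz": 0, "yaw": 0, "fingers": -1}, {"dx": -0.2, "dy": 0.3, "dz": 0, "yaw": 0, "fingers": -1}, {"dx": -0.2, "dy": 0.3, "dz": 0, "yaw": 0, "fingers": -1}], "newtons": 50}}

```text
clock: 3.7
eef_pos: [0.4401, -0.082, 0.0259]
ee_rot: [0.0, -0.136, 0.991, 0.0]
wrist_force: [-1.9, 1.3, 7.4]
finger_gap: 0.382
grasp_force: 48.9
```

{"op": "send_rows", "data": {"rows": [{"dx": 0, "dy": 0, "dz": -1, "yaw": 0, "fingers": -1}, {"dx": 0, "dy": 0, "dz": -4, "yaw": 0, "fingers": -1}, {"dx": 0, "dy": 0, "dz": -8, "yaw": 0, "fingers": -1}, {"dx": 0, "dy": 0, "dz": -12, "yaw": 0, "fingers": -1}, {"dx": 0, "dy": 0, "dz": -16, "yaw": 0, "fingers": -1}, {"dx": 0, "dy": 0, "dz": -19, "yaw": 0, "fingers": -1}, {"dx": 0, "dy": 0, "dz": -20, "yaw": 0, "fingers": -1}]}}

```text
clock: 4.4
eef_pos: [0.441, -0.0821, 0.2292]
ee_rot: [0.003, -0.136, 0.991, 0.0]
wrist_force: [0.6, 0.2, -1.0]
finger_gap: 0.374
grasp_force: 49.9
```

{"op": "send_rows", "data": {"rows": [{"dx": -0.3, "dy": 2, "dz": 0, "yaw": 0, "fingers": -1}, {"dx": -0.9, "dy": 6, "dz": 0, "yaw": 0, "fingers": -1}, {"dx": -1.5, "dy": 10, "dz": 0, "yaw": 0, "fingers": -1}, {"dx": -2.2, "dy": 15, "dz": 0, "yaw": 0, "fingers": -1}, {"dx": -2.9, "dy": 20, "dz": 0, "yaw": 0, "fingers": -1}, {"dx": -3.6, "dy": 25, "dz": 0, "yaw": 0, "fingers": -1}, {"dx": -4.3, "dy": 29.5, "dz": 0, "yaw": 0, "fingers": -1}, {"dx": -4.9, "dy": 33.5, "dz": 0, "yaw": 0, "fingers": -1}, {"dx": -5.3, "dy": 36, "dz": 0, "yaw": 0, "fingers": -1}, {"dx": -5.4, "dy": 37.1, "dz": 0, "yaw": 0, "fingers": -1}, {"dx": -5.4, "dy": 37.1, "dz": 0, "yaw": 0, "fingers": -1}]}}

```text
clock: 5.5
eef_pos: [0.3913, 0.2903, 0.2245]
ee_rot: [-0.001, -0.137, 0.991, -0.001]
wrist_force: [0.2, -0.8, -1.8]
finger_gap: 0.378
grasp_force: 50.2
```

Run:
```python
from plant import ctrl
from h import *
s=ctrl.read_state(); print(s["eef_pos"],s["ee_rot"],s["finger_gap"])
f=ctrl.grab_frame("wrist"); cv2.imwrite("pics/w3.png",f["img"][:,:,::-1])
for c in("red","blue","green"):
  for a,((u,v),r),bb in blobs(f["img"],c,200): print(c,a,u,v,r,bb,onplane(f,u,v,.007))
```

```text
[0.39127574 0.2903415  0.22447383] [-6.81563799e-04 -1.36683047e-01  9.90614408e-01 -6.11903331e-04] 0.37752981426041266
red 3615.5 322.59552001953125 353.0 45.30746841430664 (278, 314, 90, 72) [0.5322965  0.32898281 0.007     ]
red 762.0 323.0 332.0 47.01073455810547 (276, 296, 95, 38) [0.51002138 0.32311274 0.007     ]
red 2133.0 323.0 300.0 51.03929901123047 (272, 259, 103, 50) [0.47769741 0.31400205 0.007     ]
red 5684.0 322.5351867675781 203.67587280273438 43.342124938964844 (280, 162, 86, 85) [0.389924   0.28884625 0.007     ]
blue 3094.0 100.3933334350586 381.0 37.726234436035156 (63, 352, 76, 64) [0.62339617 0.12463311 0.007     ]
green 1348.5 73.5 238.5 37.07434844970703 (37, 210, 74, 56) [0.48013468 0.08492292 0.007     ]
green 1537.0 153.97674560546875 177.97674560546875 30.44679069519043 (126, 150, 57, 57) [0.40730128 0.14553191 0.007     ]
green 1958.5 180.68775939941406 165.65457153320312 37.07379913330078 (152, 133, 65, 70) [0.39092031 0.16554757 0.007     ]
green 638.0 22.4375 151.5 25.68455696105957 (0, 131, 49, 36) [0.4150489 0.0369935 0.007    ]
```

View pics/w3.png

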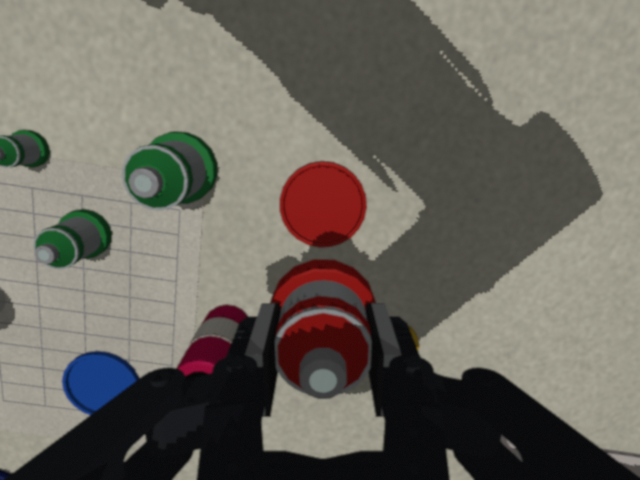

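The wrist view shows the dish at (0.390,0.289), under the TCP to within 2 mm, and red hanging upright. I'll lower it gently.

{"op": "send_rows", "data": {"rows": [{"dx": 0, "dy": 0, "dz": 2, "yaw": 0, "fingers": -1}, {"dx": 0, "dy": 0, "dz": 6, "yaw": 0, "fingers": -1}, {"dx": 0, "dy": 0, "dz": 10, "yaw": 0, "fingers": -1}, {"dx": 0, "dy": 0, "dz": 14, "yaw": 0, "fingers": -1}, {"dx": 0, "dy": 0, "dz": 17, "yaw": 0, "fingers": -1}, {"dx": 0, "dy": 0, "dz": 18.5, "yaw": 0, "fingers": -1}, {"dx": 0, "dy": 0, "dz": 19, "yaw": 0, "fingers": -1}, {"dx": 0, "dy": 0, "dz": 19.3, "yaw": 0, "fingers": -1}, {"dx": 0, "dy": 0, "dz": 19.5, "yaw": 0, "fingers": -1}, {"dx": 0, "dy": 0, "dz": 19.6, "yaw": 0, "fingers": -1}, {"dx": 0, "dy": 0, "dz": 19.65, "yaw": 0, "fingers": -1}, {"dx": 0, "dy": 0, "dz": 19.65, "yaw": 0, "fingers": -1}]}}

```text
clock: 6.75
eef_pos: [0.3921, 0.29, 0.0293]
ee_rot: [0.0, -0.136, 0.991, 0.0]
wrist_force: [-0.1, 0.1, -0.7]
finger_gap: 0.378
grasp_force: 50.2
```

{"op": "send_rows", "data": {"rows": [{"dx": 0, "dy": 0, "dz": 0.04, "yaw": 0, "fingers": -1}, {"dx": 0, "dy": 0, "dz": 0.08, "yaw": 0, "fingers": -1}, {"dx": 0, "dy": 0, "dz": 0.12, "yaw": 0, "fingers": -1}, {"dx": 0, "dy": 0, "dz": 0.12, "yaw": 0, "fingers": -1}]}}

```text
clock: 7.15
eef_pos: [0.3921, 0.2901, 0.0289]
ee_rot: [0.0, -0.136, 0.991, 0.0]
wrist_force: [-4.7, -1.8, 14.3]
finger_gap: 0.378
grasp_force: 51.9
```

{"op": "send_rows", "data": {"rows": [{"dx": 0, "dy": 0, "dz": -0.05, "yaw": 0, "fingers": -1}, {"dx": 0, "dy": 0, "dz": -0.05, "yaw": 0, "fingers": -0.1}, {"dx": 0, "dy": 0, "dz": -0.05, "yaw": 0, "fingers": 0.2}, {"dx": 0, "dy": 0, "dz": -0.05, "yaw": 0, "fingers": 0.6}, {"dx": 0, "dy": 0, "dz": -0.05, "yaw": 0, "fingers": 1}, {"dx": 0, "dy": 0, "dz": -0.05, "yaw": 0, "fingers": 1}, {"dx": 0, "dy": 0, "dz": -0.05, "yaw": 0, "fingers": 1}, {"dx": 0, "dy": 0, "dz": -2, "yaw": 0, "fingers": 1}, {"dx": 0, "dy": 0, "dz": -6, "yaw": 0, "fingers": 1}, {"dx": 0, "dy": 0, "dz": -11, "yaw": 0, "fingers": 1}, {"dx": 0, "dy": 0, "dz": -16, "yaw": 0, "fingers": 1}, {"dx": 0, "dy": 0, "dz": -19.7, "yaw": 0, "fingers": 1}]}}

```text
clock: 8.35
eef_pos: [0.3923, 0.29, 0.2281]
ee_rot: [0.001, -0.136, 0.991, 0.001]
wrist_force: [0.2, 1.1, 0.6]
finger_gap: 1.003
grasp_force: 0.0
```

Run:
```python
from plant import ctrl
from h import *
s=ctrl.read_state(); print(s["eef_pos"],s["ee_rot"],s["finger_gap"])
f=ctrl.grab_frame("wrist"); cv2.imwrite("pics/w4.png",f["img"][:,:,::-1])
for p in((.5005,.3895,.056),(.503,.394,.056)): print(proj(f,p))
print(togo(s,(.503,.394),.028))
```

```text
[0.39229118 0.28999207 0.22807644] [ 0.00115737 -0.13608403  0.99069606  0.00105818] 1.0031698034907146
(np.float64(400.8009741074833), np.float64(366.13905438948876))
(np.float64(404.809401738184), np.float64(369.75263634679806))
[-13.41   6.99  20.05]
```

View pics/w4.png

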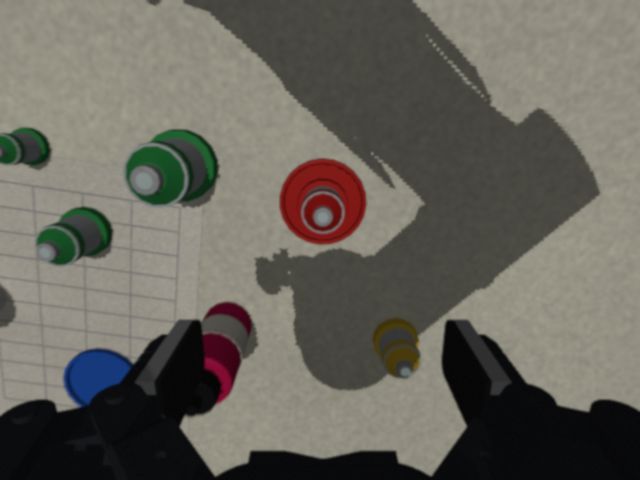

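Red stands upright in its dish at (322,200). Yellow's nose at (404,369) confirms (0.503,0.394).

{"op": "send_rows", "data": {"rows": [{"dx": -4, "dy": 2.1, "dz": 0, "yaw": 0, "fingers": 1}, {"dx": -8.5, "dy": 4.4, "dz": 0, "yaw": 0, "fingers": 1}, {"dx": -12, "dy": 6.3, "dz": 0, "yaw": 0, "fingers": 1}, {"dx": -13.4, "dy": 7, "dz": 3, "yaw": 0, "fingers": 1}, {"dx": -13.4, "dy": 7, "dz": 8, "yaw": 0, "fingers": 1}, {"dx": -13.4, "dy": 7, "dz": 12, "yaw": 0, "fingers": 1}, {"dx": -13.4, "dy": 7, "dz": 15.5, "yaw": 0, "fingers": 1}, {"dx": -13.4, "dy": 7, "dz": 17.5, "yaw": 0, "fingers": 1}, {"dx": -13.4, "dy": 7, "dz": 18.7, "yaw": 0, "fingers": 1}, {"dx": -13.4, "dy": 7, "dz": 19.3, "yaw": 0, "fingers": 1}, {"dx": -13.4, "dy": 7, "dz": 19.5, "yaw": 0, "fingers": 1}, {"dx": -13.4, "dy": 7, "dz": 19.5, "yaw": 0, "fingers": 1}]}}

```text
clock: 9.6
eef_pos: [0.5025, 0.3937, 0.0305]
ee_rot: [0.001, -0.136, 0.991, 0.0]
wrist_force: [-0.1, -0.4, 0.5]
finger_gap: 1.002
grasp_force: 0.0
```

Run:
```python
from plant import ctrl
from h import *
s=ctrl.read_state(); print(togo(s,(.503,.394),.029))
f=ctrl.grab_frame("wrist")
for a,((u,v),r),bb in blobs(f["img"],"yellow",100): print(a,u,v,bb)
print(proj(f,(.503,.394,.056)))
```

```text
[-0.06  0.01  0.15]
8942.0 325.2888488769531 327.0574645996094 (270, 258, 108, 135)
(np.float64(324.74473583434764), np.float64(383.754605644084))
```

Yellow is centred between the jaws, so I'll close and then lift.

{"op": "send_rows", "data": {"rows": [{"dx": 0, "dy": 0, "dz": 0.1, "yaw": 0, "fingers": 0.4}, {"dx": 0, "dy": 0, "dz": 0.1, "yaw": 0, "fingers": 0}, {"dx": 0, "dy": 0, "dz": 0.1, "yaw": 0, "fingers": -0.3}, {"dx": 0, "dy": 0, "dz": 0.1, "yaw": 0, "fingers": -0.6}, {"dx": 0, "dy": 0, "dz": 0.1, "yaw": 0, "fingers": -1}, {"dx": 0, "dy": 0, "dz": 0.1, "yaw": 0, "fingers": -1}, {"dx": 0, "dy": 0, "dz": 0.1, "yaw": 0, "fingers": -1}, {"dx": 0, "dy": 0, "dz": 0.1, "yaw": 0, "fingers": -1}]}}

```text
clock: 10.45
eef_pos: [0.5023, 0.3935, 0.0292]
ee_rot: [0.0, -0.136, 0.991, 0.0]
wrist_force: [-1.0, -0.5, 6.2]
finger_gap: 0.38
grasp_force: 49.7
```

{"op": "send_rows", "data": {"rows": [{"dx": 0, "dy": 0, "dz": -1, "yaw": 0, "fingers": -1}, {"dx": 0, "dy": 0, "dz": -4, "yaw": 0, "fingers": -1}, {"dx": 0, "dy": 0, "dz": -8, "yaw": 0, "fingers": -1}, {"dx": 0, "dy": 0, "dz": -12, "yaw": 0, "fingers": -1}, {"dx": 0, "dy": 0, "dz": -16, "yaw": 0, "fingers": -1}, {"dx": 0, "dy": 0, "dz": -19, "yaw": 0, "fingers": -1}, {"dx": 0, "dy": 0, "dz": -20, "yaw": 0, "fingers": -1}, {"dx": 0, "dy": 0, "dz": -20, "yaw": 0, "fingers": -1}]}}

```text
clock: 11.25
eef_pos: [0.5024, 0.3937, 0.2305]
ee_rot: [0.001, -0.136, 0.991, 0.001]
wrist_force: [-1.0, 0.2, -1.2]
finger_gap: 0.377
grasp_force: 49.8
```

Run:
```python
from plant import ctrl
from h import *
s=ctrl.read_state(); print(s["eef_pos"],togo(s,(.509,-.407),.2294),togo(s,(.509,-.407),.2294)[:2]/2)
```

```text
[0.50240014 0.39368463 0.23054077] [ 20.93 -77.29  -0.1 ] [ 10.465 -38.645]
```

{"op": "send_rows", "data": {"rows": [{"dx": 0.5, "dy": -2, "dz": 0, "yaw": 0, "fingers": -1}, {"dx": 1.4, "dy": -5, "dz": 0, "yaw": 0, "fingers": -1}, {"dx": 2.5, "dy": -9, "dz": 0, "yaw": 0, "fingers": -1}, {"dx": 3.7, "dy": -13.5, "dz": 0, "yaw": 0, "fingers": -1}, {"dx": 4.9, "dy": -18, "dz": 0, "yaw": 0, "fingers": -1}, {"dx": 6.1, "dy": -22.5, "dz": 0, "yaw": 0, "fingers": -1}, {"dx": 7.3, "dy": -27, "dz": 0, "yaw": 0, "fingers": -1}, {"dx": 8.5, "dy": -31.5, "dz": 0, "yaw": 0, "fingers": -1}, {"dx": 9.7, "dy": -36, "dz": 0, "yaw": 0, "fingers": -1}, {"dx": 11, "dy": -40.5, "dz": 0, "yaw": 0, "fingers": -1}, {"dx": 12.2, "dy": -45, "dz": 0, "yaw": 0, "fingers": -1}, {"dx": 13.4, "dy": -49.5, "dz": 0, "yaw": 0, "fingers": -1}]}}

```text
clock: 12.45
eef_pos: [0.5045, -0.1218, 0.2269]
ee_rot: [-0.001, -0.136, 0.991, 0.0]
wrist_force: [1.3, -0.1, -0.8]
finger_gap: 0.38
grasp_force: 49.8
```

{"op": "send_rows", "data": {"rows": [{"dx": 1.2, "dy": -4.5, "dz": 0, "yaw": 0, "fingers": -1}, {"dx": 2.4, "dy": -9, "dz": 0, "yaw": 0, "fingers": -1}, {"dx": 3.7, "dy": -13.5, "dz": 0, "yaw": 0, "fingers": -1}, {"dx": 4.9, "dy": -18, "dz": 0, "yaw": 0, "fingers": -1}, {"dx": 6, "dy": -22, "dz": 0, "yaw": 0, "fingers": -1}, {"dx": 6.9, "dy": -25.5, "dz": 0, "yaw": 0, "fingers": -1}, {"dx": 7.5, "dy": -27.8, "dz": 0, "yaw": 0, "fingers": -1}, {"dx": 7.5, "dy": -27.8, "dz": 0, "yaw": 0, "fingers": -1}, {"dx": 7.5, "dy": -27.8, "dz": 0, "yaw": 0, "fingers": -1}]}}

```text
clock: 13.35
eef_pos: [0.5075, -0.4076, 0.2262]
ee_rot: [-0.002, -0.135, 0.991, 0.001]
wrist_force: [0.2, 0.2, -1.4]
finger_gap: 0.379
grasp_force: 49.9
```

Run:
```python
from plant import ctrl
from h import *
s=ctrl.read_state(); print(s["eef_pos"],togo(s,(.509,-.407),.032))
f=ctrl.grab_frame("wrist"); cv2.imwrite("pics/w5.png",f["img"][:,:,::-1])
for c in("yellow","green"):
  for a,((u,v),r),bb in blobs(f["img"],c,200): print(c,a,u,v,r,bb,onplane(f,u,v,.007))
```

```text
[ 0.50748175 -0.40758068  0.22620055] [-0.22 -0.04 19.42]
yellow 3809.0 323.14324951171875 361.0357971191406 46.243080139160156 (277, 323, 93, 73) [ 0.6577009  -0.36538553  0.007     ]
yellow 849.0 323.0 340.5 47.02402877807617 (276, 304, 95, 39) [ 0.63565484 -0.37166763  0.007     ]
yellow 2112.0 323.0 300.0 50.04008483886719 (273, 260, 101, 53) [ 0.59425489 -0.38319034  0.007     ]
yellow 5682.0 320.040283203125 204.34640502929688 43.291221618652344 (277, 162, 87, 86) [ 0.50716713 -0.41009234  0.007     ]
green 6666.0 516.0642700195312 122.93571472167969 49.91011047363281 (471, 77, 93, 94) [ 0.39885575 -0.27370537  0.007     ]
```

The yellow dish is at (0.507,-0.410), just under the TCP. I'll lower as before.

{"op": "send_rows", "data": {"rows": [{"dx": 0, "dy": -0.2, "dz": 2, "yaw": 0, "fingers": -1}, {"dx": 0, "dy": -0.2, "dz": 6, "yaw": 0, "fingers": -1}, {"dx": 0, "dy": -0.2, "dz": 10, "yaw": 0, "fingers": -1}, {"dx": 0, "dy": -0.2, "dz": 14, "yaw": 0, "fingers": -1}, {"dx": 0, "dy": -0.2, "dz": 17, "yaw": 0, "fingers": -1}, {"dx": 0, "dy": -0.2, "dz": 18.5, "yaw": 0, "fingers": -1}, {"dx": 0, "dy": -0.2, "dz": 19, "yaw": 0, "fingers": -1}, {"dx": 0, "dy": -0.2, "dz": 19.3, "yaw": 0, "fingers": -1}, {"dx": 0, "dy": -0.2, "dz": 19.5, "yaw": 0, "fingers": -1}, {"dx": 0, "dy": -0.2, "dz": 19.6, "yaw": 0, "fingers": -1}, {"dx": 0, "dy": -0.2, "dz": 19.65, "yaw": 0, "fingers": -1}, {"dx": 0, "dy": -0.2, "dz": 19.65, "yaw": 0, "fingers": -1}]}}

```text
clock: 14.6
eef_pos: [0.5099, -0.4096, 0.0328]
ee_rot: [0.0, -0.136, 0.991, -0.0]
wrist_force: [-0.1, -0.1, -1.1]
finger_gap: 0.382
grasp_force: 49.9
```

{"op": "send_rows", "data": {"rows": [{"dx": 0, "dy": 0, "dz": 0.03, "yaw": 0, "fingers": -1}, {"dx": 0, "dy": 0, "dz": 0.06, "yaw": 0, "fingers": -1}, {"dx": 0, "dy": 0, "dz": 0.08, "yaw": 0, "fingers": -1}, {"dx": 0, "dy": 0, "dz": 0.08, "yaw": 0, "fingers": -1}]}}

```text
clock: 15.0
eef_pos: [0.5098, -0.4096, 0.0322]
ee_rot: [0.0, -0.136, 0.991, -0.0]
wrist_force: [-0.6, 1.6, 6.5]
finger_gap: 0.381
grasp_force: 50.4
```

Yellow is touching at 6.5 N. I'll release and retract.

{"op": "send_rows", "data": {"rows": [{"dx": 0, "dy": 0, "dz": 0, "yaw": 0, "fingers": -0.1}, {"dx": 0, "dy": 0, "dz": 0, "yaw": 0, "fingers": 0.2}, {"dx": 0, "dy": 0, "dz": 0, "yaw": 0, "fingers": 0.6}, {"dx": 0, "dy": 0, "dz": 0, "yaw": 0, "fingers": 1}, {"dx": 0, "dy": 0, "dz": 0, "yaw": 0, "fingers": 1}, {"dx": 0, "dy": 0, "dz": 0, "yaw": 0, "fingers": 1}, {"dx": 0, "dy": 0, "dz": -2, "yaw": 0, "fingers": 1}, {"dx": 0, "dy": 0, "dz": -6, "yaw": 0, "fingers": 1}, {"dx": 0, "dy": 0, "dz": -11, "yaw": 0, "fingers": 1}, {"dx": 0, "dy": 0, "dz": -16, "yaw": 0, "fingers": 1}, {"dx": 0, "dy": 0, "dz": -19.7, "yaw": 0, "fingers": 1}, {"dx": 0, "dy": 0, "dz": -19.7, "yaw": 0, "fingers": 1}]}}

```text
clock: 16.2
eef_pos: [0.512, -0.4111, 0.2355]
ee_rot: [0.004, -0.136, 0.991, -0.003]
wrist_force: [0.4, -0.4, 0.3]
finger_gap: 0.999
grasp_force: 0.0
```

Run:
```python
from plant import ctrl
from h import *
s=ctrl.read_state(); print(s["eef_pos"],togo(s,(.664,-.130),.04),togo(s,(.473,.095),.036))
f=ctrl.grab_frame("wrist"); cv2.imwrite("pics/w6.png",f["img"][:,:,::-1])
print(proj(f,(.664,-.13,.068)))
```

```text
[ 0.51204055 -0.41106703  0.23549125] [-22.08  23.11  19.53] [-9.77 49.94 19.62]
(np.float64(576.5668107918523), np.float64(454.9145975589869))
```

View pics/w6.png

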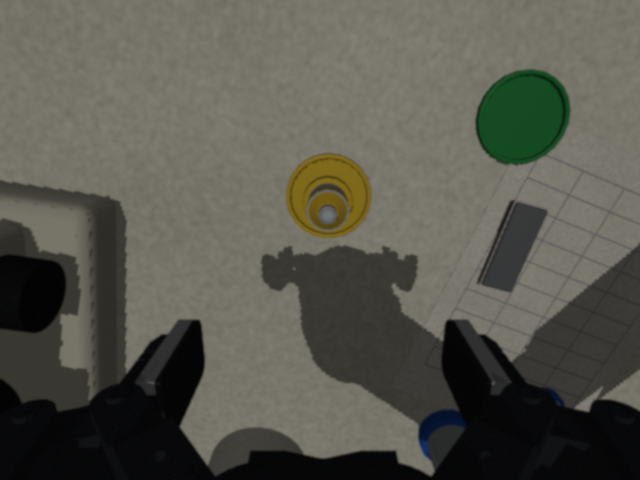

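Yellow stands in its dish at (328,197). Next I go to blue, with +30° yaw so a finger stays clear of the larger blue one.

{"op": "send_rows", "data": {"rows": [{"dx": -3, "dy": 3, "dz": 0, "yaw": 5, "fingers": 1}, {"dx": -6.2, "dy": 6.3, "dz": 0, "yaw": 10, "fingers": 1}, {"dx": -9.5, "dy": 9.7, "dz": 0, "yaw": 15, "fingers": 1}, {"dx": -12.8, "dy": 13, "dz": 0, "yaw": 20, "fingers": 1}, {"dx": -16, "dy": 16.3, "dz": 0, "yaw": 25, "fingers": 1}, {"dx": -19, "dy": 19.4, "dz": 0, "yaw": 30, "fingers": 1}, {"dx": -21.5, "dy": 21.9, "dz": 0, "yaw": 30, "fingers": 1}, {"dx": -22.4, "dy": 22.8, "dz": 0, "yaw": 30, "fingers": 1}, {"dx": -22.4, "dy": 22.8, "dz": 0, "yaw": 30, "fingers": 1}, {"dx": -22.4, "dy": 22.8, "dz": 0, "yaw": 30, "fingers": 1}]}}

```text
clock: 17.25
eef_pos: [0.6633, -0.1297, 0.2272]
ee_rot: [-0.001, 0.125, 0.992, -0.0]
wrist_force: [-0.4, -0.6, -0.5]
finger_gap: 0.999
grasp_force: 0.0
```

Run:
```python
from plant import ctrl
from h import *
s=ctrl.read_state(); print(s["eef_pos"],s["ee_rot"],togo(s,(.664,-.130),.041))
f=ctrl.grab_frame("wrist"); cv2.imwrite("pics/w7.png",f["img"][:,:,::-1])
print(proj(f,(.664,-.13,.068)))
```

```text
[ 0.6632763  -0.12970746  0.22716995] [-9.53255349e-04  1.24881177e-01  9.92171236e-01 -1.48521181e-04] [-0.11 -0.   18.62]
(np.float64(323.62907653027366), np.float64(223.84856758217086))
```

View pics/w7.png

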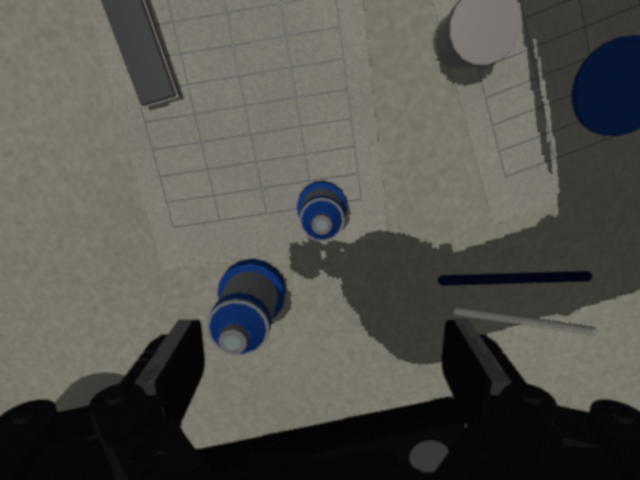

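Two blue ones are in view, nose-up at (322,223) and (233,340). The smaller, at (322,223), is the target and lies within 1 mm of the prediction. The larger one is clear of the left finger.

{"op": "send_rows", "data": {"rows": [{"dx": 0, "dy": -0.05, "dz": 3, "yaw": 0, "fingers": 1}, {"dx": 0, "dy": -0.05, "dz": 7, "yaw": 0, "fingers": 1}, {"dx": 0, "dy": -0.05, "dz": 11, "yaw": 0, "fingers": 1}, {"dx": 0, "dy": -0.05, "dz": 14.5, "yaw": 0, "fingers": 1}, {"dx": 0, "dy": -0.05, "dz": 17, "yaw": 0, "fingers": 1}, {"dx": 0, "dy": -0.05, "dz": 18.2, "yaw": 0, "fingers": 1}, {"dx": 0, "dy": -0.05, "dz": 18.6, "yaw": 0, "fingers": 1}, {"dx": 0, "dy": -0.05, "dz": 18.7, "yaw": 0, "fingers": 1}, {"dx": 0, "dy": -0.05, "dz": 18.7, "yaw": 0, "fingers": 0.8}, {"dx": 0, "dy": -0.05, "dz": 18.7, "yaw": 0, "fingers": 0.5}, {"dx": 0, "dy": -0.05, "dz": 18.7, "yaw": 0, "fingers": 0.2}, {"dx": 0, "dy": -0.05, "dz": 18.7, "yaw": 0, "fingers": 0}]}}

```text
clock: 18.5
eef_pos: [0.6642, -0.1298, 0.0421]
ee_rot: [0.001, 0.125, 0.992, 0.0]
wrist_force: [0.5, -0.5, 0.3]
finger_gap: 0.502
grasp_force: 0.0
```

{"op": "send_rows", "data": {"rows": [{"dx": 0, "dy": 0, "dz": 0, "yaw": 0, "fingers": -0.3}, {"dx": 0, "dy": 0, "dz": 0, "yaw": 0, "fingers": -0.6}, {"dx": 0, "dy": 0, "dz": 0, "yaw": 0, "fingers": -1}, {"dx": 0, "dy": 0, "dz": 0, "yaw": 0, "fingers": -1}, {"dx": 0, "dy": 0, "dz": 0, "yaw": 0, "fingers": -1}, {"dx": 0, "dy": 0, "dz": 0, "yaw": 0, "fingers": -1}]}}

```text
clock: 19.1
eef_pos: [0.6643, -0.1299, 0.042]
ee_rot: [0.001, 0.125, 0.992, 0.0]
wrist_force: [-0.3, 0.8, 5.7]
finger_gap: 0.381
grasp_force: 50.0
```

{"op": "send_rows", "data": {"rows": [{"dx": 0, "dy": 0, "dz": -1, "yaw": 0, "fingers": -1}, {"dx": 0, "dy": 0, "dz": -4, "yaw": 0, "fingers": -1}, {"dx": 0, "dy": 0, "dz": -8, "yaw": 0, "fingers": -1}, {"dx": 0, "dy": 0, "dz": -12, "yaw": 0, "fingers": -1}, {"dx": 0, "dy": 0, "dz": -16, "yaw": 0, "fingers": -1}, {"dx": 0, "dy": 0, "dz": -19, "yaw": 0, "fingers": -1}, {"dx": 0, "dy": 0, "dz": -20, "yaw": 0, "fingers": -1}, {"dx": 0, "dy": 0, "dz": -20, "yaw": 0, "fingers": -1}]}}

```text
clock: 19.9
eef_pos: [0.6642, -0.1299, 0.243]
ee_rot: [0.001, 0.125, 0.992, 0.0]
wrist_force: [0.0, 0.1, -1.4]
finger_gap: 0.38
grasp_force: 49.8
```

Run:
```python
from plant import ctrl
from h import *
s=ctrl.read_state(); print(s["eef_pos"],togo(s,(.630,.126),.241))
```

```text
[ 0.66420612 -0.12986397  0.243038  ] [ 9.66 23.94  0.2 ]
```

{"op": "send_rows", "data": {"rows": [{"dx": 0.9, "dy": 2, "dz": 0, "yaw": 0, "fingers": -1}, {"dx": 2.2, "dy": 5.5, "dz": 0, "yaw": 0, "fingers": -1}, {"dx": 3.8, "dy": 9.5, "dz": 0, "yaw": 0, "fingers": -1}, {"dx": 5.4, "dy": 13.5, "dz": 0, "yaw": 0, "fingers": -1}, {"dx": 7, "dy": 17.5, "dz": 0, "yaw": 0, "fingers": -1}, {"dx": 8.5, "dy": 21, "dz": 0, "yaw": 0, "fingers": -1}, {"dx": 9.4, "dy": 23.3, "dz": 0, "yaw": 0, "fingers": -1}, {"dx": 9.7, "dy": 23.9, "dz": 0, "yaw": 0, "fingers": -1}, {"dx": 9.7, "dy": 23.9, "dz": 0, "yaw": 0, "fingers": -1}]}}

```text
clock: 20.8
eef_pos: [0.6282, 0.1263, 0.2393]
ee_rot: [-0.001, 0.124, 0.992, -0.001]
wrist_force: [0.0, -0.4, -1.9]
finger_gap: 0.381
grasp_force: 50.0
```

Run:
```python
from plant import ctrl
from h import *
s=ctrl.read_state(); print(s["eef_pos"],togo(s,(.630,.126),.044))
f=ctrl.grab_frame("wrist")
for a,((u,v),r),bb in blobs(f["img"],"blue",1000): print(a,u,v,r,bb,onplane(f,u,v,.007))
print(proj(f,(.473,.095,.062)))
```

```text
[0.62818592 0.12631193 0.23932775] [-0.23  0.05 19.53]
1120.5 28.039260864257812 369.1431884765625 31.867263793945312 (0, 345, 60, 56) [ 0.72327185 -0.21192764  0.007     ]
3737.5 322.6777648925781 357.029296875 45.85525894165039 (277, 318, 92, 74) [0.78353901 0.08560411 0.007     ]
7170.5 323.6015930175781 240.67138671875 79.03787994384766 (274, 162, 98, 147) [0.66358036 0.11698625 0.007     ]
(np.float64(221.2417914039171), np.float64(8.769878876592173))
```

{"op": "send_rows", "data": {"rows": [{"dx": 0, "dy": 0, "dz": 2, "yaw": 0, "fingers": -1}, {"dx": 0, "dy": 0, "dz": 6, "yaw": 0, "fingers": -1}, {"dx": 0, "dy": 0, "dz": 10, "yaw": 0, "fingers": -1}, {"dx": 0, "dy": 0, "dz": 14, "yaw": 0, "fingers": -1}, {"dx": 0, "dy": 0, "dz": 17, "yaw": 0, "fingers": -1}, {"dx": 0, "dy": 0, "dz": 18.5, "yaw": 0, "fingers": -1}, {"dx": 0, "dy": 0, "dz": 19, "yaw": 0, "fingers": -1}, {"dx": 0, "dy": 0, "dz": 19.3, "yaw": 0, "fingers": -1}, {"dx": 0, "dy": 0, "dz": 19.5, "yaw": 0, "fingers": -1}, {"dx": 0, "dy": 0, "dz": 19.6, "yaw": 0, "fingers": -1}, {"dx": 0, "dy": 0, "dz": 19.65, "yaw": 0, "fingers": -1}, {"dx": 0, "dy": 0, "dz": 19.65, "yaw": 0, "fingers": -1}]}}

```text
clock: 22.05
eef_pos: [0.6294, 0.1258, 0.0455]
ee_rot: [0.0, 0.125, 0.992, 0.0]
wrist_force: [-0.8, -1.0, -1.9]
finger_gap: 0.382
grasp_force: 49.9
```

{"op": "send_rows", "data": {"rows": [{"dx": 0, "dy": 0, "dz": 0.03, "yaw": 0, "fingers": -1}, {"dx": 0, "dy": 0, "dz": 0.06, "yaw": 0, "fingers": -1}, {"dx": 0, "dy": 0, "dz": 0.08, "yaw": 0, "fingers": -1}, {"dx": 0, "dy": 0, "dz": 0.08, "yaw": 0, "fingers": -1}]}}

```text
clock: 22.45
eef_pos: [0.6294, 0.1258, 0.045]
ee_rot: [0.0, 0.125, 0.992, 0.0]
wrist_force: [-2.6, -0.3, 5.2]
finger_gap: 0.378
grasp_force: 50.4
```

{"op": "send_rows", "data": {"rows": [{"dx": 0, "dy": 0, "dz": 0, "yaw": 0, "fingers": -0.1}, {"dx": 0, "dy": 0, "dz": 0, "yaw": 0, "fingers": 0.2}, {"dx": 0, "dy": 0, "dz": 0, "yaw": 0, "fingers": 0.6}, {"dx": 0, "dy": 0, "dz": 0, "yaw": 0, "fingers": 1}, {"dx": 0, "dy": 0, "dz": 0, "yaw": 0, "fingers": 1}, {"dx": 0, "dy": 0, "dz": 0, "yaw": 0, "fingers": 1}, {"dx": 0, "dy": 0, "dz": -2, "yaw": 0, "fingers": 1}, {"dx": 0, "dy": 0, "dz": -6, "yaw": 0, "fingers": 1}, {"dx": 0, "dy": 0, "dz": -11, "yaw": 0, "fingers": 1}, {"dx": 0, "dy": 0, "dz": -16, "yaw": 0, "fingers": 1}, {"dx": 0, "dy": 0, "dz": -19, "yaw": 0, "fingers": 1}, {"dx": 0, "dy": 0, "dz": -19, "yaw": 0, "fingers": 1}]}}

```text
clock: 23.65
eef_pos: [0.6315, 0.1263, 0.2401]
ee_rot: [0.004, 0.125, 0.992, 0.002]
wrist_force: [0.6, 0.2, -0.7]
finger_gap: 0.999
grasp_force: 0.0
```

Run:
```python
from plant import ctrl
from h import *
s=ctrl.read_state(); print(s["eef_pos"],s["ee_rot"],togo(s,(.473,.095),.2337))
```

```text
[0.6315114  0.12629827 0.24010598] [0.00420712 0.12480685 0.99216983 0.00213932] [14.59 -6.96  0.49]
```

{"op": "send_rows", "data": {"rows": [{"dx": 2, "dy": -1, "dz": 0, "yaw": -4, "fingers": 1}, {"dx": 5.5, "dy": -2.6, "dz": 0, "yaw": -9, "fingers": 1}, {"dx": 9.5, "dy": -4.5, "dz": 0, "yaw": -14, "fingers": 1}, {"dx": 12.5, "dy": -6, "dz": 0, "yaw": -18, "fingers": 1}, {"dx": 14, "dy": -6.7, "dz": 0, "yaw": -20, "fingers": 1}, {"dx": 14.4, "dy": -6.9, "dz": 0, "yaw": -20, "fingers": 1}, {"dx": 14.4, "dy": -6.9, "dz": 0, "yaw": -20, "fingers": 1}, {"dx": 14.4, "dy": -6.9, "dz": 0, "yaw": -20, "fingers": 1}]}}

```text
clock: 24.45
eef_pos: [0.4732, 0.0948, 0.2339]
ee_rot: [0.0, -0.049, 0.999, -0.0]
wrist_force: [0.7, 0.2, -0.8]
finger_gap: 0.999
grasp_force: 0.0
```

Run:
```python
from plant import ctrl
from h import *
s=ctrl.read_state(); print(s["eef_pos"],s["ee_rot"],togo(s,(.473,.095),.036))
f=ctrl.grab_frame("wrist"); cv2.imwrite("pics/w8.png",f["img"][:,:,::-1])
print(proj(f,(.473,.095,.062)))
```

```text
[0.47320327 0.09480571 0.23387513] [ 4.28406021e-05 -4.88214376e-02  9.98807521e-01 -4.08163997e-05] [ 0.02  0.02 19.79]
(np.float64(323.90068214430283), np.float64(218.12881643223432))
```

View pics/w8.png

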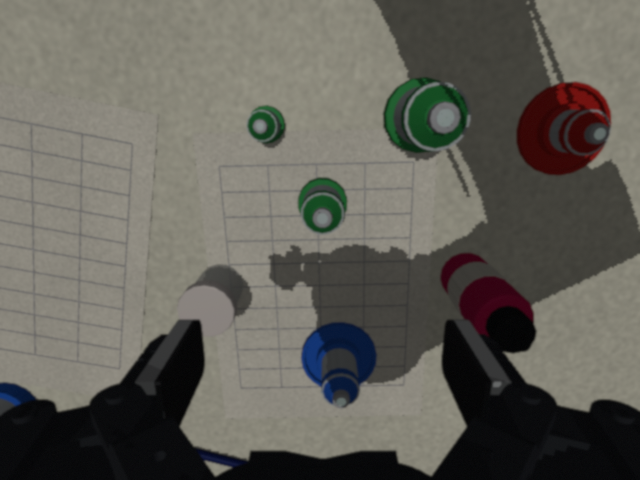

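Three greens are in view: small (262,126), middle (322,215) and large (440,115). The middle one's nose is at (322,217), within 1 mm of the prediction. Blue and red both stand in their dishes. I'll lower, close and lift.

{"op": "send_rows", "data": {"rows": [{"dx": 0, "dy": 0, "dz": 3, "yaw": 0, "fingers": 1}, {"dx": 0, "dy": 0, "dz": 7, "yaw": 0, "fingers": 1}, {"dx": 0, "dy": 0, "dz": 11, "yaw": 0, "fingers": 1}, {"dx": 0, "dy": 0, "dz": 15, "yaw": 0, "fingers": 1}, {"dx": 0, "dy": 0, "dz": 18, "yaw": 0, "fingers": 1}, {"dx": 0, "dy": 0, "dz": 19.2, "yaw": 0, "fingers": 1}, {"dx": 0, "dy": 0, "dz": 19.7, "yaw": 0, "fingers": 1}, {"dx": 0, "dy": 0, "dz": 19.8, "yaw": 0, "fingers": 1}, {"dx": 0, "dy": 0, "dz": 19.8, "yaw": 0, "fingers": 0.8}, {"dx": 0, "dy": 0, "dz": 19.8, "yaw": 0, "fingers": 0.5}, {"dx": 0, "dy": 0, "dz": 19.8, "yaw": 0, "fingers": 0.2}, {"dx": 0, "dy": 0, "dz": 19.8, "yaw": 0, "fingers": 0}]}}

```text
clock: 25.7
eef_pos: [0.4728, 0.0947, 0.0366]
ee_rot: [0.001, -0.049, 0.999, 0.0]
wrist_force: [0.3, -0.6, -0.1]
finger_gap: 0.5
grasp_force: 0.0
```

{"op": "send_rows", "data": {"rows": [{"dx": 0, "dy": 0, "dz": 0, "yaw": 0, "fingers": -0.3}, {"dx": 0, "dy": 0, "dz": 0, "yaw": 0, "fingers": -0.6}, {"dx": 0, "dy": 0, "dz": 0, "yaw": 0, "fingers": -1}, {"dx": 0, "dy": 0, "dz": 0, "yaw": 0, "fingers": -1}, {"dx": 0, "dy": 0, "dz": 0, "yaw": 0, "fingers": -1}, {"dx": 0, "dy": 0, "dz": 0, "yaw": 0, "fingers": -1}]}}

```text
clock: 26.3
eef_pos: [0.4728, 0.0947, 0.0368]
ee_rot: [0.0, -0.049, 0.999, 0.0]
wrist_force: [-2.0, -1.3, 6.6]
finger_gap: 0.381
grasp_force: 49.0
```

{"op": "send_rows", "data": {"rows": [{"dx": 0, "dy": 0, "dz": -1, "yaw": 0, "fingers": -1}, {"dx": 0, "dy": 0, "dz": -4, "yaw": 0, "fingers": -1}, {"dx": 0, "dy": 0, "dz": -8, "yaw": 0, "fingers": -1}, {"dx": 0, "dy": 0, "dz": -12, "yaw": 0, "fingers": -1}, {"dx": 0, "dy": 0, "dz": -16, "yaw": 0, "fingers": -1}, {"dx": 0, "dy": 0, "dz": -19, "yaw": 0, "fingers": -1}, {"dx": 0, "dy": 0, "dz": -20, "yaw": 0, "fingers": -1}, {"dx": 0, "dy": 0, "dz": -20, "yaw": 0, "fingers": -1}]}}

```text
clock: 27.1
eef_pos: [0.4728, 0.0948, 0.2376]
ee_rot: [0.001, -0.049, 0.999, 0.001]
wrist_force: [-0.7, 0.1, -3.2]
finger_gap: 0.38
grasp_force: 49.9
```

Run:
```python
from plant import ctrl
from h import *
s=ctrl.read_state(); print(s["eef_pos"],togo(s,(.400,-.270),.236))
```

```text
[0.47284072 0.09482158 0.23760065] [ 10.83 -35.59   0.07]
```

{"op": "send_rows", "data": {"rows": [{"dx": 0.6, "dy": -2, "dz": 0, "yaw": 0, "fingers": -1}, {"dx": 1.7, "dy": -5.5, "dz": 0, "yaw": 0, "fingers": -1}, {"dx": 3, "dy": -10, "dz": 0, "yaw": 0, "fingers": -1}, {"dx": 4.4, "dy": -14.5, "dz": 0, "yaw": 0, "fingers": -1}, {"dx": 5.8, "dy": -19, "dz": 0, "yaw": 0, "fingers": -1}, {"dx": 7.2, "dy": -23.5, "dz": 0, "yaw": 0, "fingers": -1}, {"dx": 8.5, "dy": -28, "dz": 0, "yaw": 0, "fingers": -1}, {"dx": 9.7, "dy": -32, "dz": 0, "yaw": 0, "fingers": -1}, {"dx": 10.5, "dy": -34.6, "dz": 0, "yaw": 0, "fingers": -1}, {"dx": 10.8, "dy": -35.6, "dz": 0, "yaw": 0, "fingers": -1}, {"dx": 10.8, "dy": -35.6, "dz": 0, "yaw": 0, "fingers": -1}, {"dx": 10.8, "dy": -35.6, "dz": 0, "yaw": 0, "fingers": -1}]}}

```text
clock: 28.3
eef_pos: [0.3995, -0.2698, 0.2349]
ee_rot: [-0.001, -0.049, 0.999, 0.0]
wrist_force: [-0.4, -0.0, -2.5]
finger_gap: 0.38
grasp_force: 50.1
```

Run:
```python
from plant import ctrl
from h import *
s=ctrl.read_state(); print(s["eef_pos"],togo(s,(.400,-.270),.039))
f=ctrl.grab_frame("wrist")
for a,((u,v),r),bb in blobs(f["img"],"green",1000): print(a,u,v,r,bb,onplane(f,u,v,.007))
```

```text
[ 0.39951177 -0.26980925  0.23488208] [-0.08 -0.04 19.59]
1619.5 322.5 295.5 48.81095886230469 (274, 252, 98, 50) [ 0.48911111 -0.26169438  0.007     ]
4939.5 320.5 201.91378784179688 41.54420471191406 (279, 161, 84, 83) [ 0.39882067 -0.27233158  0.007     ]
```

The green dish is under the object to within about 2 mm. I'll lower it.

{"op": "send_rows", "data": {"rows": [{"dx": 0, "dy": -0.2, "dz": 2, "yaw": 0, "fingers": -1}, {"dx": 0, "dy": -0.2, "dz": 6, "yaw": 0, "fingers": -1}, {"dx": 0, "dy": -0.2, "dz": 10, "yaw": 0, "fingers": -1}, {"dx": 0, "dy": -0.2, "dz": 14, "yaw": 0, "fingers": -1}, {"dx": 0, "dy": -0.2, "dz": 17, "yaw": 0, "fingers": -1}, {"dx": 0, "dy": -0.2, "dz": 18.5, "yaw": 0, "fingers": -1}, {"dx": 0, "dy": -0.2, "dz": 19, "yaw": 0, "fingers": -1}, {"dx": 0, "dy": -0.2, "dz": 19.3, "yaw": 0, "fingers": -1}, {"dx": 0, "dy": -0.2, "dz": 19.5, "yaw": 0, "fingers": -1}, {"dx": 0, "dy": -0.2, "dz": 19.6, "yaw": 0, "fingers": -1}, {"dx": 0, "dy": -0.2, "dz": 19.65, "yaw": 0, "fingers": -1}, {"dx": 0, "dy": -0.2, "dz": 19.65, "yaw": 0, "fingers": -1}]}}

```text
clock: 29.55
eef_pos: [0.4005, -0.2724, 0.04]
ee_rot: [0.001, -0.049, 0.999, -0.0]
wrist_force: [0.0, 0.2, -1.6]
finger_gap: 0.379
grasp_force: 50.1
```

{"op": "send_rows", "data": {"rows": [{"dx": 0, "dy": 0, "dz": 0.03, "yaw": 0, "fingers": -1}, {"dx": 0, "dy": 0, "dz": 0.06, "yaw": 0, "fingers": -1}, {"dx": 0, "dy": 0, "dz": 0.08, "yaw": 0, "fingers": -1}, {"dx": 0, "dy": 0, "dz": 0.08, "yaw": 0, "fingers": -1}]}}

```text
clock: 29.95
eef_pos: [0.4005, -0.2725, 0.0398]
ee_rot: [0.0, -0.049, 0.999, -0.0]
wrist_force: [-2.0, 2.9, 10.9]
finger_gap: 0.377
grasp_force: 51.3
```

{"op": "send_rows", "data": {"rows": [{"dx": 0, "dy": 0, "dz": -0.03, "yaw": 0, "fingers": -0.1}, {"dx": 0, "dy": 0, "dz": -0.03, "yaw": 0, "fingers": 0.2}, {"dx": 0, "dy": 0, "dz": -0.03, "yaw": 0, "fingers": 0.6}, {"dx": 0, "dy": 0, "dz": -0.03, "yaw": 0, "fingers": 1}, {"dx": 0, "dy": 0, "dz": -0.03, "yaw": 0, "fingers": 1}, {"dx": 0, "dy": 0, "dz": -0.03, "yaw": 0, "fingers": 1}, {"dx": 0, "dy": 0, "dz": -2, "yaw": 0, "fingers": 1}, {"dx": 0, "dy": 0, "dz": -6, "yaw": 0, "fingers": 1}, {"dx": 0, "dy": 0, "dz": -11, "yaw": 0, "fingers": 1}, {"dx": 0, "dy": 0, "dz": -16, "yaw": 0, "fingers": 1}, {"dx": 0, "dy": 0, "dz": -19, "yaw": 0, "fingers": 1}, {"dx": 0, "dy": 0, "dz": -19, "yaw": 0, "fingers": 1}]}}

```text
clock: 31.15
eef_pos: [0.4024, -0.2733, 0.2338]
ee_rot: [0.004, -0.049, 0.999, -0.002]
wrist_force: [0.6, 0.9, -0.5]
finger_gap: 1.003
grasp_force: 0.0
```

Run:
```python
from plant import ctrl
from h import *
f=ctrl.grab_frame("scene"); cv2.imwrite("pics/s9.png",f["img"][:,:,::-1])
w=ctrl.grab_frame("wrist"); 
for a,((u,v),r),bb in blobs(w["img"],"green",300): print(a,u,v,r,bb)
```

```text
5355.5 324.7804870605469 199.48780822753906 42.11368942260742 (283, 158, 84, 83)
```

View pics/s9.png

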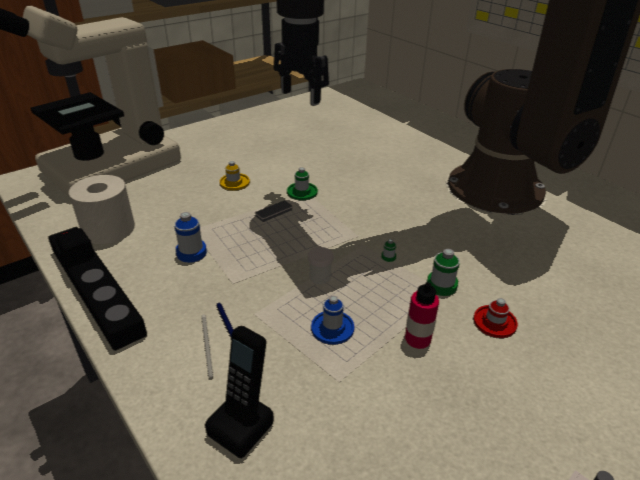

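All four stand upright in their own dishes: yellow (234,178), green (302,186), blue (333,320), red (497,318). The bottle is unmoved at (421,320). The pot is in the arm's shadow near (320,265), so I'll check it in the top view.

Run:
```python
from plant import ctrl
from h import *
a=cv2.imread("pics/top0.png"); f=ctrl.grab_frame("top"); b=f["img"][:,:,::-1]
c=lambda im:cv2.resize(im[180:330,150:350],(400,300))
cv2.imwrite("pics/t9.png",np.hstack([c(a),c(b)]))
```

```text
(no output)
```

View pics/t9.png

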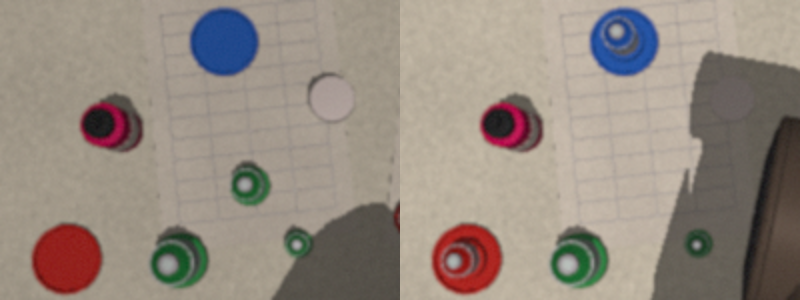

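The pot (crop 332,97, then 732,97) and the bottle (105,123, then 505,123) have not moved, and the look-alikes are where they were. I'm handing in.

```bash
python3 -c "
from plant import ctrl
print(ctrl.hand_in())"
```

```text
the job is handed in; nothing more can be done
None
```

All four objectives stand upright in the dishes of their own colours, the bottle and pot have not moved, and the job was handed in at about 31 s on the robot's clock; no verdict came back.

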